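Set the sink rack's leg to its mark, squeeze the cam lever shut and keep hold

ROBOT

A 7-joint arm with a two-finger parallel gripper is mounted at the origin on the work surface. World frame = base frame: x ahead of the robot, y to its left, z up, the work surface at z = 0. Lengths are in mm, angles in rad, forces in N, time in s.
With the tool pointing down it reaches from about 400 to 875 mm from the base axis. Payload 4.4 kg.
Tool frame: the origin (TCP) lies at the very end of the fingers, on their centre line; the grasp point (between the pads) lies 19 mm behind it; z points along the fingers, y is the line along which they close (so a half turn about z gives the same grasp; the last joint's range is limited). The gripper opens to 85 mm and grips with 20 to 120 N. Pads are 22 mm wide; open, the fingers measure 114 mm over their backs; the gripper's body (76 mm by 85 mm) begins 54 mm behind the grasp point. The pads swing forward as they close: fully open they stand 13 mm farther back than shut.
Start: joints at [-1.199, 0.628, 0.038, 1.517, -0.027, 0.996, -0.02], TCP at [275.545, 588.721, 231.313] pointing down, gripper open.
Joint ranges: [-3.06, 3.06], [-0.37, 2.12], [-1.25, 1.32], [0.18, 2.47], [-1.1, 4.24], [0.23, 1.98], [-2.94, 2.94]. Speed limits (rad/s): [2.57, 2.57, 3.14, 3.14, 3.14, 3.14, 3.14].

INTERFACE

Orientations are given as [roll, pitch, yaw] about the fixed x, y, z axes, in that order (R = Rz(yaw) Ry(pitch) Rx(roll)).
In Python, from cell import monitor, viewer, workorder gives the robot as it stands.
- The arm moves only by the tool arm_command, never from a script. Its argument "series" is one flat list of numbers, 5 for each row, row after row: the opening in per cent of the stroke, from 0 (shut) to 100 (fully open), then the shift along the tool's x, y, z in cm, then the turn about the tool's z in degrees. In form: [claw, x, y, z, roll, claw, x, y, z, roll, ...]. A call has exactly 5 rows; each row is the pose to reach, as a shift and turn from the pose commanded when the call began, along the tool's axes at that moment; what a row does not reach only later rows make up. A row lasts 1/12 s, in which the tool goes at most 41.7 mm and 7.16 degrees, less where a joint would pass 70% of its speed; a pose out of reach is approached as far as the arm can. A call with a gripper value outside its range is refused whole. The fingers move at their own pace and stop on an object; the grip force is fixed at half the most. Time passes only in rows, so rows that repeat a pose let the fingers close, or fill a call up. It gives the time, the measured TCP pose, the force, the opening and the grip force at its end, in the units of the state.
- monitor.read_state(): the state, without advancing time (a new reading comes with each control period).
- viewer.get_image(name): name is "scene" or "top" or "wrist"; returns (picture, depth): 480x640x3 uint8, red, green, blue; 480x640 float32, mm along the optical axis (not along the pixel's ray), 0 where there is no reading.
- viewer.camera_model(name): a dict with "mtx" (3x3 intrinsics, pixels), "dist_coeffs" ([k1, k2, p1, p2, k3] as OpenCV has them; the pictures are not rectified), "R" (3x3) and "t" (3): a world point X has camera coordinates R X + t. Camera axes: x right, y down, z forward; pixel columns grow to the right and rows downward; lengths in mm; the calibration is good to about 2 mm. A picture is of the moment at which its call begins: read the wrist's pose just before it. camera_model takes no time and is no camera call; for the wrist camera it gives the pose at the moment of the call.
- workorder.finish_job(): hands the job in; it is judged then, once.
The state is a dict: "clock": time; "qpos": joint angles; "qd": joint speeds; "tau": joint torques, N m; "eef_pos": TCP position; "tool_rot": TCP orientation; "force": force on the tool from outside, world axes, zero at the start; "torque": the same for the moment, N m; "width": finger opening in mm; "gripper_force": force on a finger pad.
Only numpy, scipy, OpenCV 4.12 (cv2) and the standard library are available. Lean on these libraries where they do the work, as an engineer would, in place of code of your own. Each camera call takes 0.05 s, during which the arm holds its last target. There are 200 camera calls.

TASK

With its blue cam lever still open, push the sink rack's spring-loaded sliding leg out until its yellow pointer stands against the red marker, and while holding it there squeeze the lever fully shut towards the grey grip wall. Finish still holding: the gripper stays closed on lever and wall together, with the pointer still within the marker's width, because the leg springs back if let go. Do not shift the red marker, do not let the lever close anywhere else, and leave the other things on the stand where they are.

Things in the scene. Friction and masses are not known exactly. Their poses are not given: they have to be found in the camera images.
- rack: Fixed sink rack: aluminium rail 260 mm long (its x), 60 mm wide, 33 mm high. Origin: centre of its underside, on the stand's top. +x is the way the leg slides out (roughly away from the robot), +y left of that, z up. A white scale strip (top 18 mm high) lies along its right side, out to y = -80 mm; its left side is free.
- leg (a joint): How far the sliding leg is pushed out, m: 0 fully in (the start), 0.13 fully out; at the mark it reads between 0.05 and 0.11. A spring always pushes it back in, with about 2.3 N at 0 rising to 4.2 N at 0.13, friction 0.6 N: it must be held. The leg's flat top is 33 mm above the stand.
- push_face (a point): Middle of the near (-x) face of the leg's grey upright cross plate, on the rack's centre line, at rack x = -70 mm + leg, 61 mm above the stand. Plate: square to the slide, 116 mm wide (y), 8 mm thick, 35 to 88 mm above the stand. Open fingers lowered one each side of wall and lever, just short of it, can push it with their side faces. Axes as the rack's.
- pointer (a point): End of the yellow pointer (4 mm wide) at the right (-y) end of the leg's cross plate: 4 mm in +x from the plate's near face, 66 mm right of the rack's centre line, 41 mm above the stand. Axes as the rack's.
- mark_line (a point): Middle of the top of the red marker, a block 12 mm (x) by 22 by 16 mm on the scale strip, 78 mm right of the rack's centre line, top 34 mm above the stand. The leg is at its mark when the pointer has the same rack x as this point, give or take 6 mm (half the marker's width). Axes as the rack's.
- grip_wall (a point): Grey upright wall on the leg, moving with it: from the cross plate's near face 46 mm towards -x, 7 mm thick, 33 to 88 mm above the stand. Origin: middle of its foot at the plate's near face, 33 mm above the stand, 4.5 mm right of the rack's centre line; its right face is 8 mm right of that line. Axes as the rack's.
- lever: Blue cam lever left of the wall: 58 mm pivot to tip, 7 mm thick, 40 to 86 mm high. Stiff (1 N at the tip), no spring; opens 0.34 to 0.42 rad at the start. Origin: on its pivot, 60 mm in -x from the cross plate's near face, 4.5 mm left of the centre line; its x runs to the tip, near the plate. Shut: parallel to the wall, both 16 mm wide together, centred on that line; open: tip's outer face 26 to 32 mm left of it.
- tumbler: Steel tumbler, 72 mm across, 110 mm high, bystander. Origin: centre of underside.
- brush_cup: Blue toothbrush cup with a brush, 70 mm across, 175 mm high with the brush, bystander. Origin: centre of underside.
- bottle: White plastic bottle with red twist cap, 60 mm across, 170 mm high, bystander. Origin: centre of underside.
- soap_dish: White soap dish with a yellow soap, 85 by 120 mm, 28 mm high, bystander. Origin: centre of underside.
- mug: Blue mug, 80 mm across, 90 mm high, bystander. Origin: centre of underside.
- cream_jar: Amber jar, 60 mm across, 60 mm high, bystander. Origin: centre of underside.

How it is judged (in metres and radians):
On the way, in this order (a step that is already met when the one before it is completed fails the run):
1. the leg is held by the gripper with its pointer at the red marker, the lever still open (x of pointer in the frame of mark_line between -0.006 and 0.006 m and angle between the x axis of lever and the x axis of rack, either way round above 0.2 rad and contact force between the fingers and rack above 0.5 N), for 0.2 s.
2. the lever is shut with the leg held at the marker (x of pointer in the frame of mark_line between -0.006 and 0.006 m and angle between the x axis of lever and the x axis of rack, either way round below 0.07 rad and contact force between the fingers and grip_wall_block above 2 N and contact force between the fingers and lever above 2 N), for 0.2 s.
At the end, for the whole second after the job is handed in: The gripper still squeezes lever and grip wall together (more than 2 N on each), the lever is shut (below 0.07 rad), and the pointer is within 6 mm of the middle of the red marker along the slide; this lasts through the last second (all of step 2); the arm keeps its last pose, push and grip.
It fails at once if the lever closed (below 0.16 rad) with the pointer more than 9 mm from the middle of the marker (angle between the x axis of lever and the x axis of rack, either way round below 0.16 rad and (x of pointer in the frame of mark_line above 0.009 m or x of pointer in the frame of mark_line below -0.009 m)).
It fails at once if the red marker shifted by more than 4 mm (distance of mark_line from where it was at the start of the episode above 0.004 m).
It fails at once if a bystander moved by more than 30 mm (distance of any of tumbler, brush_cup, bottle, soap_dish, mug, cream_jar from where it was at the start of the episode above 0.03 m).
It also fails if it takes over 32 s, if anything falls off the work surface, if the arm or the gripper's body presses on something with over 40 N, if the wrist force passes 120 N, or if a joint passes its speed limit or range.

## Working session

There is one attempt and no reset: what is moved stays moved. The work goes in short steps, Python scripts to look and compute and a tool call to move; the robot and the scene stay as the last step left them, time stands still between calls to the robot, and variables do not carry over. Pictures are saved under pics/ and viewed, at most 10 in all, crops included, and the job is handed in when it is done.

Besides the shell and the picture viewer there is one more tool, called after ">>>" as name(argument=value, ...) on one line, values as JSON. arm_command: Moves the arm, as the interface text tells. Its arguments: {"type":"object","properties":{"series":{"type":"array","items":{"type":"number"}}},"required":["series"]}

```bash
ls; mkdir -p pics; cat > h.py <<'E'
import numpy as np, cv2
from cell import monitor, viewer, workorder
E
python3 - <<'E'
from h import *
s=monitor.read_state(); print({k:np.round(v,3) for k,v in s.items()})
for n in ("scene","top"):
    im,d=viewer.get_image(n); np.savez(f"pics/{n}0.npz",im=im,d=d,**{k:np.array(v) for k,v in viewer.camera_model(n).items()})
    cv2.imwrite(f"pics/{n}0.png",im[:,:,::-1])
    c=viewer.camera_model(n); print(n,np.round(c["R"],3).tolist(),np.round(c["t"],1),c["mtx"],c["dist_coeffs"])
E
```

```text
pics
{'clock': np.float64(0.0), 'qpos': array([-1.199,  0.629,  0.038,  1.518, -0.027,  0.996, -0.02 ]), 'qd': array([ 0.001,  0.   ,  0.001, -0.001, -0.002,  0.001,  0.   ]), 'tau': array([ 0.0000e+00, -5.6340e+01,  1.2260e+00, -1.9345e+01,  1.1000e-02,
        1.0000e-02, -0.0000e+00]), 'eef_pos': array([275.303, 588.116, 230.379]), 'tool_rot': array([-3.14 ,  0.   ,  2.704]), 'force': array([ 0.548,  0.777, -0.366]), 'torque': array([ 0.027, -0.008, -0.029]), 'gripper_force': np.float64(0.0), 'width': np.float64(85.085)}
scene [[-0.535, 0.844, -0.024], [0.496, 0.291, -0.818], [-0.684, -0.45, -0.575]] [ 350.4 -181.1 1442.5] [[454.7490649    0.         326.10543156]
 [  0.         454.7490649  241.90817021]
 [  0.           0.           1.        ]] [-0.03422634  0.          0.          0.          0.        ]
top [[0.002, -1.0, -0.024], [-0.985, 0.002, -0.173], [0.173, 0.024, -0.985]] [ -60.3  524.1 1256.5] [[540.48419817   0.         321.88712199]
 [  0.         540.48419817 239.41461718]
 [  0.           0.           1.        ]] [-0.13001724  0.          0.          0.          0.        ]
```

View pics/top0.png

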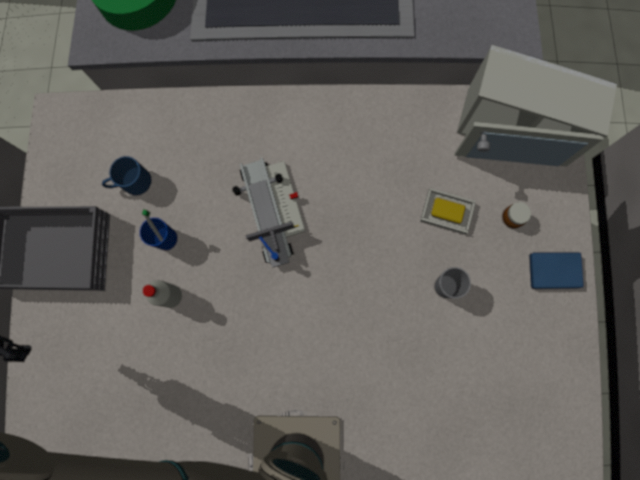

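View pics/scene0.png

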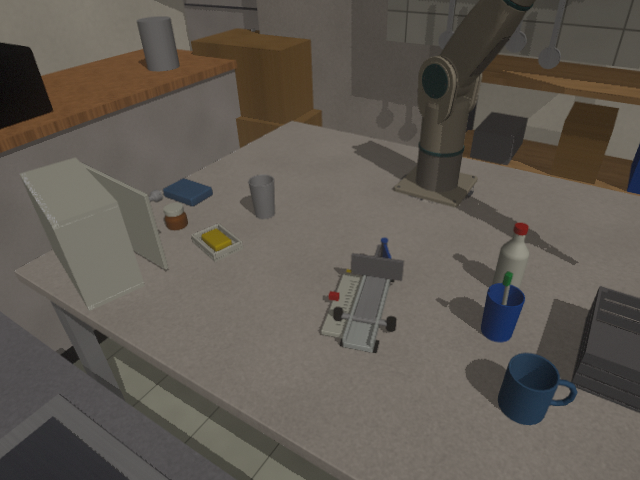

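The top view shows the rack at about (268,212), the cross plate at (270,230), the blue lever at (270,250) and the red marker at (294,196). The rack lies nearly along world x and is turned slightly left. Next I measure.

```bash
cat >> h.py <<'E'
def load(f):
    z=np.load(f); return {k:z[k] for k in z.files}
def ray(c,uv):
    n=cv2.undistortPoints(np.array(uv,float).reshape(-1,1,2),c["mtx"],np.array(c["dist_coeffs"]))[:,0]
    d=np.c_[n,np.ones(len(n))]@c["R"]; return -np.array(c["R"]).T@np.array(c["t"]),d
def onz(c,uv,z):
    o,d=ray(c,uv); return o+d*((z-o[2])/d[:,2])[:,None]
def pts(c):
    v,u=np.mgrid[0:480,0:640]; uv=np.c_[u.ravel(),v.ravel()]
    o,d=ray(c,uv); return (o+d*c["d"].reshape(-1,1)).reshape(480,640,3)
E
python3 - <<'E'
from h import *
c=load("pics/top0.npz"); im=c["im"]; P=pts(c)
print("table z",np.median(P[300:350,250:350,2]))
hsv=cv2.cvtColor(im,cv2.COLOR_RGB2HSV)
def blobs(c,m,z,roi):
    n,l,s,ce=cv2.connectedComponentsWithStats(m.astype(np.uint8))
    for i in range(1,n):
        x,y=ce[i]
        if s[i,4]>5 and roi[0]<x<roi[2] and roi[1]<y<roi[3]:
            print(ce[i].round(1),s[i],onz(c,[ce[i]],z).round(1))
H,S,V=cv2.split(hsv)
roi=(220,140,320,280)
print("red");blobs(c,((H<8)|(H>172))&(S>130),34,roi)
print("blue");blobs(c,(H>105)&(H<125)&(S>130),86,roi)
print("yel");blobs(c,(H>20)&(H<35)&(S>120),41,roi)
# height map points of rail
z=P[...,2]; sub=np.zeros((480,640),bool); sub[140:285,225:320]=1
t=np.median(z[300:350,250:350])
for lo,hi in ((27,42),(70,95),(10,24)):
    m=sub&(z-t>lo)&(z-t<hi); q=P[m][:,:2].astype(np.float32); r=cv2.minAreaRect(q); print(lo,hi,m.sum(),r)
cv2.imwrite("pics/topc.png",cv2.resize(im[150:275,225:325,::-1],None,fx=5,fy=4.8,interpolation=cv2.INTER_CUBIC)[:600])
E
```

```text
table z -0.22080571712751862
red
[293.7 195.2] [290 192   8   7  36] [[637.1  10.   34. ]]
blue
[269.5 249.1] [259 236  19  24  90] [[494.1  61.   86. ]]
yel
27 42 1893 ((602.2061157226562, 66.23406982421875), (277.1093444824219, 147.1465301513672), 20.403371810913086)
70 95 394 ((508.7921142578125, 53.25169372558594), (76.28400421142578, 113.46238708496094), 16.92864227294922)
10 24 1702 ((603.2496337890625, 67.03167724609375), (275.9966735839844, 143.03921508789062), 19.421977996826172)
```

View pics/topc.png

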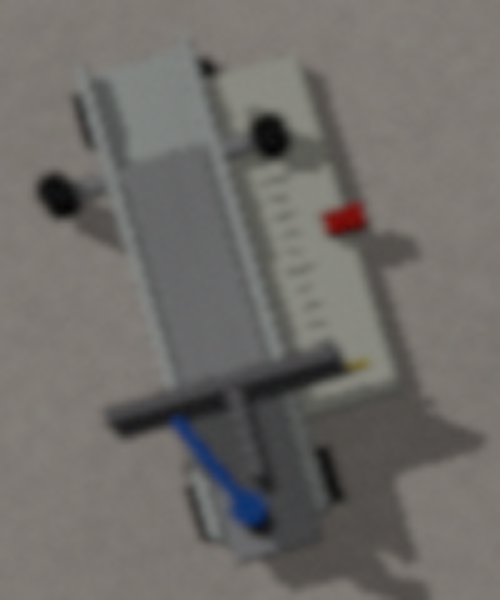

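The crop shows the marker at crop pixel (345,218), the pointer at (355,365) and the open lever running from (255,510) to (175,420). The rack's yaw is about +17°. I'll estimate the pose and plan the approach.

```bash
python3 - <<'E'
from h import *
c=load("pics/top0.npz")
crop=lambda p:[225+(p[0]+.5)/5-.5,150+(p[1]+.5)/4.8-.5]
# plate near top edge ends, far top edge
n=onz(c,[crop(p) for p in [(122,434),(340,368)]],88); f=onz(c,[crop(p) for p in [(108,408),(333,345)]],88)
print(n.round(1),f.round(1))
for e in (n,f):
    v=e[0]-e[1]; print(np.degrees(np.arctan2(-v[0],v[1])), np.linalg.norm(v))
# rail edges at z33
l=onz(c,[crop(p) for p in [(80,72),(168,385)]],33); r=onz(c,[crop(p) for p in [(188,45),(275,350)]],33)
for e in (l,r):
    v=e[0]-e[1]; print(np.degrees(np.arctan2(v[1],v[0])),e.round(1))
print("ptr,mark",onz(c,[crop((367,363))],41).round(1),onz(c,[crop((344,217))],34).round(1))
w=viewer.camera_model("wrist"); R=np.array(w["R"]);C=-R.T@w["t"]
s=monitor.read_state(); y=s["tool_rot"][2]
from scipy.spatial.transform import Rotation as Ro
T=Ro.from_euler("xyz",s["tool_rot"]).as_matrix()
print("cam in tool",T.T@(C-s["eef_pos"]),"axes\n",(R@T).round(3),w["mtx"])
E
```

```text
[[515.4 109.3  88. ]
 [547.9   7.4  88. ]] [[528.3 116.2  88. ]
 [559.4  10.8  88. ]]
17.669889032135462 106.96104502451361
16.39951264333647 109.90990893332855
16.257056496716867 [[717.5 144.9  33. ]
 [550.3  96.1  33. ]]
15.981098989090725 [[731.7  90.6  33. ]
 [568.4  43.8  33. ]]
ptr,mark [[559.9  -2.   41. ]] [[638.   10.7  34. ]]
cam in tool [  78.81193464    1.01214247 -142.67501871] axes
 [[-0.     1.     0.001]
 [-0.952 -0.    -0.306]
 [-0.306 -0.001  0.952]] [[386.23661805   0.         317.07500171]
 [  0.         386.23661805 238.53738091]
 [  0.           0.           1.        ]]
```

>>> arm_command(series=[100,-3,-2.7,0,7,100,-6,-5.4,0,14,100,-9,-8.1,0,21,100,-12,-10.8,0,28,100,-14.8,-13.5,0,35])

```text
clock: 0.52
eef_pos: [352.9, 401.4, 231.1]
tool_rot: [-3.141, 0.0, 2.086]
force: [0.8, 0.0, -0.2]
width: 85.7
gripper_force: 0.0
```

>>> arm_command(series=[100,-4,-0.5,0,7,100,-8,-1,0,14,100,-12,-1.5,0,21,100,-16,-2,0,28,100,-19.8,-2.5,0,35])

```text
clock: 0.93
eef_pos: [429.7, 217.4, 231.3]
tool_rot: [-3.141, 0.0, 1.476]
force: [1.4, -0.4, 0.7]
width: 85.2
gripper_force: 0.0
```

>>> arm_command(series=[100,-3.3,1.7,0,7,100,-6.6,3.4,0,14,100,-9.9,5.1,0,21,100,-13.2,6.8,0,28,100,-16.3,8.5,0,35])

```text
clock: 1.35
eef_pos: [499.7, 47.7, 231.3]
tool_rot: [-3.141, 0.0, 0.865]
force: [-0.2, 0.5, -0.6]
width: 85.7
gripper_force: 0.0
```

>>> arm_command(series=[100,0,0,2,7,100,0,0,4,14,100,0,0,6,21,100,0,0,8,28,100,0,0,8,33.6])

```text
clock: 1.77
eef_pos: [497.1, 49.8, 148.0]
tool_rot: [-3.141, 0.006, 0.279]
force: [-1.0, -0.1, -0.1]
width: 85.6
gripper_force: 0.0
```

```bash
cat >> h.py <<'E'
def snap(n,f):
    c={k:np.array(v) for k,v in viewer.camera_model(n).items()}
    s=monitor.read_state(); c["im"],c["d"]=viewer.get_image(n); c["tcp"]=s["eef_pos"];c["rot"]=s["tool_rot"]
    np.savez(f"pics/{f}.npz",**c); cv2.imwrite(f"pics/{f}.png",c["im"][:,:,::-1])
    print(s["clock"],s["eef_pos"].round(1),s["tool_rot"].round(3),s["force"].round(2),s["width"]); return c
E
python3 -c "
from h import *
snap('wrist','w1')"
```

```text
1.7667 [497.1  49.8 148. ] [-3.141  0.006  0.279] [-1.   -0.11 -0.07] 85.59450604284109
```

View pics/w1.png

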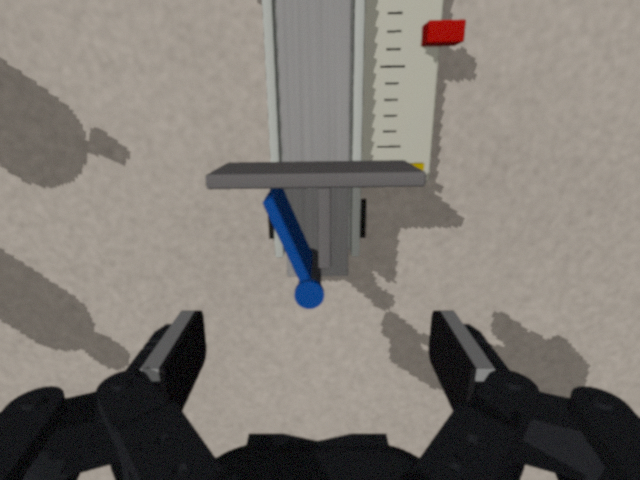

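The view shows the plate's near top edge at row ~187 (columns 208–424), the marker at (443,33), the pointer at (418,167), and the lever running from its pivot at (309,293) to its tip at (275,195). I'll measure from a settled picture.

```bash
python3 - <<'E'
from h import *
c=snap("wrist","w2"); im=c["im"]; P=pts(c); H,S,V=cv2.split(cv2.cvtColor(im,cv2.COLOR_RGB2HSV))
z=P[...,2]
m=(z>84)&(z<93); m[250:]=0; m&=S<90
q=P[m]; r=cv2.minAreaRect(q[:,:2].astype(np.float32)); print("plate top",m.sum(),r,np.median(q[:,2]))
# near edge line: lowest plate-top pixel per column
cols=[u for u in range(230,410,4) if m[:,u].any()]
e=onz(c,[(u,np.where(m[:,u])[0].max()+.5) for u in cols],88)
k=np.polyfit(e[:,1],e[:,0],1); psi=-np.arctan(k[0]); print("yaw",np.degrees(psi))
A=np.array([[np.cos(psi),np.sin(psi)],[-np.sin(psi),np.cos(psi)]])
def rk(p): return p[:,:2]@A.T
print("near edge rack-axis x",np.median(rk(e)[:,0]))
row=int(np.median([np.where(m[:,u])[0].max() for u in cols]))-4
uu=np.where(m[row])[0]; uu=uu[(uu>180)&(uu<450)]; ee=onz(c,[(uu.min()-.5,row),(uu.max()+.5,row)],88); print("plate ends",uu.min(),uu.max(),rk(ee).round(1))
red=((H<8)|(H>172))&(S>130)&(np.arange(480)[:,None]<80)
top=red&(z>30); ys,xs=np.where(red); print("red",xs.min(),xs.max(),ys.min(),ys.max())
q=P[red&(abs(z-34)<2.5)]; print("red top by depth",len(q),rk(q).min(0),rk(q).max(0))
yel=(H>18)&(H<35)&(S>130); ys,xs=np.where(yel); print("yel",xs.min(),xs.max(),ys.min(),ys.max()); q=P[yel]; print(rk(q).min(0),rk(q).max(0),np.median(q[:,2]))
print("tcp rack axes",rk(c["tcp"][None]))
b=(H>105)&(H<125)&(S>130)&(np.arange(480)[:,None]<320); q=P[b&(abs(z-86)<4)]; print("lever",rk(q).min(0),rk(q).max(0))
E
```

```text
1.8167 [497.9  49.8 149.1] [-3.141  0.005  0.276] [ 0.23  0.39 -0.39] 85.39253424535775
plate top 4231 ((523.7904663085938, 59.20163345336914), (42.5263786315918, 115.89425659179688), 16.611364364624023) 87.95885604485983
yaw 15.148687283332416
near edge rack-axis x 534.3685878367345
plate ends 206 423 [[ 536.2  -21.8]
 [ 537.4 -137. ]]
red 421 462 22 46
red top by depth 810 [ 611.82124544 -165.6691265 ] [ 623.68242157 -143.71057212]
yel 21 618 164 479
[ 482.29277768 -149.4299124 ] [573.2545857  -14.93647316] 188.43987775473263
tcp rack axes [[493.60674984 -82.0747792 ]]
lever [479.67110118 -81.84844224] [528.01875976 -51.83665252]
```

```bash
python3 - <<'E'
from h import *
c=load("pics/w2.npz"); im=c["im"]; P=pts(c); H,S,V=cv2.split(cv2.cvtColor(im,cv2.COLOR_RGB2HSV))
z=P[...,2]; m=(z>84)&(z<93)&(S<90); m[250:]=0
cols=[u for u in list(range(216,262,3))+list(range(345,416,3))]
b=np.array([np.where(m[:,u])[0].max()+.5 for u in cols]); t=np.array([np.where(m[:,u])[0].min()-.5 for u in cols]); print(b,t)
for r in(b,t):
    e=onz(c,np.c_[cols,r],88); k=np.polyfit(e[:,1],e[:,0],1); psi=-np.arctan(k[0]); print("yaw",np.degrees(psi))
psi=np.radians(16.2)
def rk(p): 
    A=np.array([[np.cos(psi),np.sin(psi)],[-np.sin(psi),np.cos(psi)]]); return p[:,:2]@A.T
for r in(b,t):
    e=onz(c,np.c_[cols,r],88); print(rk(e)[:,0].round(1).mean())
print("tcp",rk(c["tcp"][None]))
red=((H<8)|(H>172))&(S>130)&(np.arange(480)[:,None]<80)
q=P[red&(abs(z-34)<2.5)]; print("red top",rk(q).min(0),rk(q).max(0))
R=cv2.minAreaRect(q[:,:2].astype(np.float32)); print(R)
yel=(H>18)&(H<35)&(S>130);yel[200:]=0; yel[:120]=0; yel[:,:380]=0; ys,xs=np.where(yel); print(len(xs),xs.min(),xs.max(),ys.min(),ys.max()); q=P[yel&(abs(z-41)<4)]; print(rk(q).min(0),rk(q).max(0))
ends=onz(c,[(206.5,182),(423.5,182)],88);print("ends",rk(ends))
# scale-strip right edge / rail edges: yaw
for lo,hi in((28,38),(14,22)):
    mm=(z>lo)&(z<hi)&(S<90)&(np.arange(480)[:,None]<155)
    for f in("min","max"):
        uv=[(getattr(np.where(mm[v])[0],f)()+(.5 if f=="max" else -.5),v) for v in range(60,150,3) if mm[v].any()]
        e=onz(c,uv,(33 if lo>20 else 18)); k=np.polyfit(e[:,0],e[:,1],1); print(lo,f,np.degrees(np.arctan(k[0])),rk(e)[:,1].mean())
E
```

```text
[190.5 190.5 190.5 190.5 190.5 190.5 190.5 189.5 189.5 189.5 189.5 189.5
 189.5 189.5 189.5 189.5 188.5 188.5 188.5 188.5 188.5 187.5 187.5 187.5
 187.5 187.5 187.5 187.5 187.5 187.5 187.5 187.5 187.5 187.5 187.5 187.5
 187.5 187.5 187.5 187.5] [174.5 174.5 174.5 174.5 174.5 174.5 174.5 174.5 174.5 174.5 173.5 174.5
 174.5 173.5 173.5 173.5 172.5 172.5 172.5 172.5 172.5 172.5 172.5 172.5
 172.5 172.5 172.5 172.5 172.5 171.5 171.5 171.5 171.5 171.5 171.5 171.5
 171.5 171.5 171.5 171.5]
yaw 16.68645900670695
yaw 16.680417018070912
532.78
541.0699999999999
tcp [[492.01776336 -91.11758014]]
red top [ 608.93737963 -176.92859875] [ 620.70486486 -154.98289216]
((636.7428588867188, 12.156871795654297), (11.73254108428955, 21.95119857788086), 15.8193359375)
55 410 421 164 170
[ 535.2741194 -157.715739 ] [ 539.12470024 -150.61181068]
ends [[ 536.7348793   -32.22942615]
 [ 535.86289449 -146.71785986]]
28 min 16.547004506000356 -58.661120317376565
28 max 16.711277197089515 -118.83438522834732
14 min 16.94900280608656 -64.21123257915549
14 max 17.080671198678576 -168.14928446781488
```

```bash
python3 - <<'E'
from h import *
c=load("pics/w2.npz"); im=c["im"]; P=pts(c); H,S,V=cv2.split(cv2.cvtColor(im,cv2.COLOR_RGB2HSV)); z=P[...,2]
psi=np.radians(16.7); A=np.array([[np.cos(psi),np.sin(psi)],[-np.sin(psi),np.cos(psi)]]); rk=lambda p:p[:,:2]@A.T
red=((H<8)|(H>172))&(S>130)&(np.arange(480)[:,None]<80)
q=rk(P[red&(abs(z-34)<2.5)]); print("red",(q.min(0)+q.max(0))/2)
yel=(H>18)&(H<35)&(S>130);yel[200:]=0; yel[:120]=0; yel[:,:380]=0; q=rk(P[yel&(abs(z-41)<4)]); print("ptr",(q.min(0)+q.max(0))/2)
print("ends",rk(onz(c,[(206.5,182),(423.5,182)],88)))
m=(z>84)&(z<93)&(S<90); cols=list(range(216,262,3))+list(range(345,416,3))
m[250:]=0
e=onz(c,[(u,np.where(m[:,u])[0].max()+.5) for u in cols],88); print("face",rk(e)[:,0].mean())
mm=(z>28)&(z<38)&(S<90)
for f in("min","max"): print("rail",rk(onz(c,[(getattr(np.where(mm[v])[0],f)(),v) for v in range(60,150,3)],33))[:,1].mean())
b=(H>105)&(H<125)&(S>130)&(np.arange(480)[:,None]<320); q=rk(P[b&(abs(z-86)<4)]); print("lever",q.min(0),q.max(0)); q=rk(P[m][abs(rk(P[m])[:,0]-510)<15]); print("wall y",np.percentile(q[:,1],[2,98]))
s=monitor.read_state(); print("tcp",rk(s["eef_pos"][None]),s["eef_pos"],s["tool_rot"])
E
```

```text
red [ 613.30909444 -171.2943859 ]
ptr [ 535.82473834 -158.8462039 ]
ends [[ 536.43319085  -36.91203493]
 [ 534.56215186 -151.38849987]]
face 531.9443672589781
rail -64.00219251030464
rail -123.53982234820212
lever [477.44646457 -94.83122234] [526.3062959  -66.04024815]
wall y [-101.96435074  -95.14413575]
tcp [[492.01666709 -95.79779463]] [498.79313564  49.62888258 150.12939568] [3.14114272e+00 2.88246218e-03 2.84410865e-01]
```

>>> arm_command(series=[100,0,-0.18,2,-0.4,100,0,-0.18,4.5,-0.4,100,0,-0.18,7,-0.4,100,0,-0.18,9,-0.4,100,0,-0.18,10,-0.4])

```text
clock: 2.28
eef_pos: [498.5, 51.7, 49.8]
tool_rot: [-3.141, 0.002, 0.295]
force: [0.3, -0.2, 1.0]
width: 85.2
gripper_force: 0.0
```

>>> arm_command(series=[100,0.6,0,0,0,100,1.2,0,0,0,100,1.8,0,0,0,100,2.3,0,0,0,100,2.5,0,0,0])

```text
clock: 2.7
eef_pos: [525.2, 59.3, 52.4]
tool_rot: [3.141, -0.003, 0.293]
force: [-0.2, 1.5, -0.1]
width: 85.6
gripper_force: 0.0
```

```bash
python3 -c "
from h import *
snap('wrist','w3')"
```

```text
2.7 [525.2  59.3  52.4] [ 3.141e+00 -3.000e-03  2.930e-01] [-0.22  1.52 -0.11] 85.56206142619993
```

View pics/w3.png

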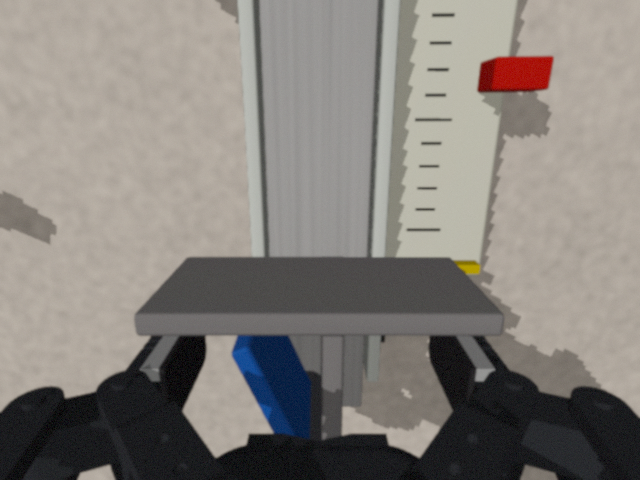

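The view shows the fingers straddling wall and lever just behind the plate (its near edge at row ~330). The pointer is at (468,267) and the marker at (515,74). I'll push now.

>>> arm_command(series=[100,0.5,0,0,0,100,1.1,0,0,0,100,1.7,0,0,0,100,2.3,0,0,0,100,3,0,0,0])

```text
clock: 3.17
eef_pos: [551.6, 67.5, 51.2]
tool_rot: [-3.141, 0.001, 0.292]
force: [-3.8, -0.7, 2.8]
width: 85.1
gripper_force: 1.9
```

>>> arm_command(series=[100,0.7,0,0,0,100,1.4,0,0,0,100,2.1,0,0,0,100,2.7,0,0,0,100,3,0,0,0])

```text
clock: 3.58
eef_pos: [581.5, 76.4, 51.2]
tool_rot: [-3.142, -0.0, 0.292]
force: [-4.7, -0.4, 2.4]
width: 85.4
gripper_force: 1.9
```

```bash
cat >> h.py <<'E'
def meas(f):
    c=snap("wrist",f); P=pts(c); H,S,V=cv2.split(cv2.cvtColor(c["im"],cv2.COLOR_RGB2HSV)); z=P[...,2]
    psi=np.radians(16.7); A=np.array([[np.cos(psi),np.sin(psi)],[-np.sin(psi),np.cos(psi)]]); rk=lambda p:p[:,:2]@A.T
    x=np.arange(640)[None]; y=np.arange(480)[:,None]
    red=((H<8)|(H>172))&(S>130)&(x>380); q=rk(P[red&(abs(z-34)<2.5)]); r=(q.min(0)+q.max(0))/2; print("red",r,np.ptp(q,axis=0))
    yel=(H>18)&(H<35)&(S>130)&(x>380)&(y<350); q=rk(P[yel&(abs(z-41)<4)]); p=(q.min(0)+q.max(0))/2; print("ptr",p,np.ptp(q,axis=0),"diff x",p[0]-r[0])
    b=(H>105)&(H<125)&(S>130)&(abs(z-86)<2.5); q=rk(P[b])
    if len(q)>20:
        l=cv2.fitLine(q.astype(np.float32),cv2.DIST_HUBER,0,.01,.01).ravel(); print("lever angle",np.arctan(l[1]/l[0]),len(q))
    print("tcp",rk(c["tcp"][None]))
E
python3 -c "
from h import *
meas('w4')"
```

```text
3.5833 [581.5  76.4  51.2] [-3.142 -0.     0.292] [-4.73 -0.41  2.38] 85.39551665630236
red [ 613.97236338 -171.36756676] [11.96136882 22.79989068]
ptr [ 595.10341328 -156.83455943] [ 6.17385946 11.83410807] diff x -18.868950102457347
lever angle 0.41345912 1869
tcp [[578.93950155 -93.90003931]]
```

>>> arm_command(series=[100,0.5,0,0,0,100,1,0,0,0,100,1.5,0,0,0,100,1.9,0,0,0,100,1.9,0,0,0])

```text
clock: 4.05
eef_pos: [599.8, 81.8, 51.1]
tool_rot: [3.141, -0.001, 0.292]
force: [-3.0, 0.4, -0.8]
width: 85.0
gripper_force: 1.4
```

>>> arm_command(series=[100,0,0,0,0,100,0,0,0,0,100,0,0,0,0,100,0,0,0,0,100,0,0,0,0])

```text
clock: 4.47
eef_pos: [598.5, 81.3, 51.2]
tool_rot: [-3.142, 0.0, 0.292]
force: [-4.1, 0.7, -1.2]
width: 85.4
gripper_force: 1.5
```

```bash
python3 -c "
from h import *
meas('w5')"
```

```text
4.4667 [598.5  81.3  51.2] [-3.142  0.     0.292] [-4.1   0.66 -1.22] 85.40370123993017
red [ 614.05113454 -171.33317088] [12.17624424 22.11206783]
ptr [ 612.3255433  -157.79889802] [4.55575953 9.39414314] diff x -1.7255912469954637
lever angle 0.41351277 1872
tcp [[596.67957176 -94.08102627]]
```

View pics/w5.png

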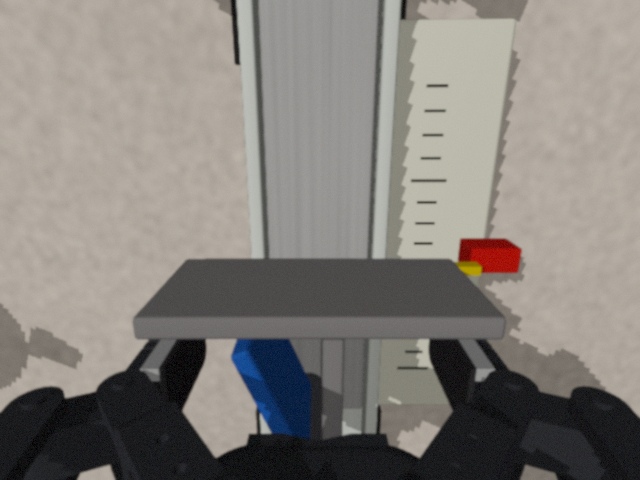

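The pointer at (470,268) sits beside the marker block at (489,256), about 1.7 mm short. The lever is still open at 0.41 rad. I'll nudge forward, then close in stages.

>>> arm_command(series=[100,0.1,0,0,0,100,0.2,0,0,0,100,0.2,0,0,0,100,0.2,0,0,0,100,0.2,0,0,0])

```text
clock: 4.93
eef_pos: [600.6, 82.0, 51.2]
tool_rot: [-3.142, 0.0, 0.292]
force: [-4.0, 0.5, -2.5]
width: 85.4
gripper_force: 1.8
```

>>> arm_command(series=[90,0,0,0,0,80,0,0,0,0,70,0,0,0,0,65,0,0,0,0,65,0,0,0,0])

```text
clock: 5.35
eef_pos: [600.8, 82.4, 51.6]
tool_rot: [-3.141, -0.001, 0.292]
force: [-4.2, 2.0, 3.4]
width: 56.0
gripper_force: 2.9
```

```bash
python3 -c "
from h import *
meas('w6')"
```

```text
5.35 [600.8  82.4  51.6] [-3.141e+00 -1.000e-03  2.920e-01] [-4.24  2.02  3.41] 55.9822107040208
red [ 613.91684146 -171.41168052] [12.46190058 22.31437718]
ptr [ 615.36345246 -156.97423908] [ 5.59045162 11.93710985] diff x 1.4466109989664346
lever angle 0.40539867 1906
tcp [[599.17972247 -93.74139224]]
```

>>> arm_command(series=[60,0,0,0,0,55,0,0,0,0,50,0,0,0,0,45,0,0,0,0,45,0,0,0,0])

```text
clock: 5.82
eef_pos: [600.8, 82.1, 51.2]
tool_rot: [-3.142, -0.0, 0.292]
force: [-2.2, 1.8, 1.5]
width: 38.7
gripper_force: 2.4
```

```bash
python3 -c "
from h import *
meas('w7')"
```

```text
5.8167 [600.8  82.1  51.2] [-3.142 -0.     0.292] [-2.22  1.79  1.51] 38.70601169887585
red [ 614.01633895 -171.31985361] [12.33402761 22.0211409 ]
ptr [ 614.8198644  -157.87249994] [ 4.43393618 10.05277643] diff x 0.8035254462146213
lever angle 0.23759216 1950
tcp [[599.08619694 -93.98917408]]
```

Steady at +0.8 mm. I'll close fully.

>>> arm_command(series=[40,0,0,0,0,34,0,0,0,0,28,0,0,0,0,22,0,0,0,0,16,0,0,0,0])

```text
clock: 6.28
eef_pos: [600.9, 80.9, 51.4]
tool_rot: [3.14, -0.0, 0.291]
force: [-2.6, -1.1, 1.5]
width: 14.4
gripper_force: 41.8
```

>>> arm_command(series=[10,0,0,0,0,0,0,0,0,0,0,0,0,0,0,0,0,0,0,0,0,0,0,0,0])

```text
clock: 6.7
eef_pos: [600.8, 80.6, 51.4]
tool_rot: [3.14, -0.0, 0.29]
force: [-1.7, -5.5, 1.1]
width: 13.8
gripper_force: 62.5
```

>>> arm_command(series=[0,0,0,0,0,0,0,0,0,0,0,0,0,0,0,0,0,0,0,0,0,0,0,0,0])

```text
clock: 7.12
eef_pos: [600.9, 80.7, 51.4]
tool_rot: [3.14, -0.0, 0.291]
force: [-2.0, -4.6, 1.9]
width: 13.7
gripper_force: 62.5
```

```bash
python3 -c "
from h import *
meas('w8')"
```

```text
7.1167 [600.9  80.7  51.4] [ 3.14  -0.     0.291] [-2.01 -4.63  1.94] 13.675059192537054
red [ 613.93801573 -171.38730848] [12.46107476 22.39373561]
ptr [ 614.70033119 -156.82928921] [ 6.11885879 11.85083151] diff x 0.7623154609807443
lever angle -0.021534555 1849
tcp [[598.7103757  -95.36336798]]
```

View pics/w8.png

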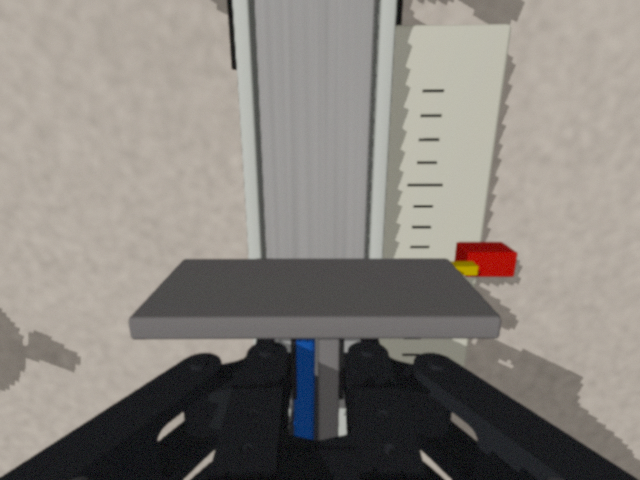

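The lever (305,390) and the wall (328,390) are squeezed together with 62 N. The lever is shut, and the pointer (466,268) sits beside the marker, 0.8 mm past its middle. I'll hand in.

```bash
python3 -c "
from h import *
print(workorder.finish_job())"
```

```text
the job is handed in; nothing more can be done
None
```

The job is handed in, though no verdict was returned. At the last check the gripper was squeezing the shut lever and wall together at about 62 N, the pointer was about 0.8 mm from the marker's middle, and the marker had not moved.

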